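Swing the specimen case's lid shut and snap its catch

ROBOT

A 6-joint arm with a two-finger parallel gripper is mounted at the origin on a cart in front of the work surface, level with it; the furniture and walls round the work are solid. World frame = base frame: x ahead of the robot, y to its left, z up, the work surface at z = 0. Lengths are in mm, angles in rad, forces in N, time in s.
With the tool pointing down it reaches from about 350 to 975 mm from the base axis. Payload 7.1 kg.
Tool frame: the origin (TCP) lies at the very end of the fingers, on their centre line; the grasp point (between the pads) lies 19 mm behind it; z points along the fingers, y is the line along which they close (so a half turn about z gives the same grasp; the last joint's range is limited). The gripper opens to 88 mm and grips with 3 to 60 N. Pads are 20 mm wide; open, the fingers measure 115 mm over their backs; the gripper's body (75 mm by 178 mm) begins 61 mm behind the grasp point.
Start: joints at [-1.201, 0.423, 1.63, -0, 1.089, -0.019], TCP at [236.94, -578.329, 222.675] pointing down, gripper open.
Joint ranges: [-3, 3], [-0.9, 2.11], [0.09, 2.58], [-1.31, 4.45], [0.11, 2.69], [-2.54, 2.54]. Speed limits (rad/s): [2.39, 2.39, 3.01, 3.14, 3.14, 3.14].

INTERFACE

Orientations are given as a rotation vector (axis times angle).
In Python, from workcell import * gives the robot as it stands.
- The arm moves only by the tool step_arm, never from a script. Its argument "deltas" is a list of rows, each a list of 3 entries, a list of its own where there are three numbers: the shift along the tool's x, y, z in units of 300 mm (1.0 is 300 mm), then the turn, a rotation vector about the tool's x, y, z in units of 1.5 rad (1.0 is 1.5 rad), then the gripper command: -1 is shut, 1 is fully open, values between are in proportion. In form: [[[dx, dy, dz], [rx, ry, rz], gripper], ...]. A call has 1 to 20 rows; each row is the pose to reach, as a shift and turn from the pose commanded when the call began, along the tool's axes at that moment; what a row does not reach only later rows make up. A row lasts 1/12 s, in which the tool goes at most 41.7 mm and 7.16 degrees, less where a joint would pass 70% of its speed; a pose out of reach is approached as far as the arm can. A call with a number of a shift or a turn outside -1 to 1 is refused whole. A call with a gripper value outside its range is refused whole. The fingers move at their own pace and stop on an object; the grip force is fixed at half the most. Time passes only in rows, so rows that repeat a pose let the fingers close. It gives the time, the measured TCP pose, the force, the opening and the grip force at its end, in the units of the state.
- get_obs(): the state, without advancing time (a new reading comes with each control period).
- get_image(name): name is "side" or "top"; returns a dict with "pixels" (480x640x3 uint8, red, green, blue), "fx", "fy", "cx", "cy" (pixels), "T" (4x4, takes a point from camera to world coordinates). Camera axes: x right, y down, z forward; pixel columns grow to the right and rows downward; lengths in mm; the calibration is good to about 2 mm. A picture is of the moment at which its call begins. There is no depth.
- close_job(): hands the job in; it is judged then, once.
The state is a dict: "t": time; "qpos": joint angles; "qvel": joint speeds; "joint_torque": joint torques, N m; "ee_pos": TCP position; "orientation": TCP orientation; "ft_force": force on the tool from outside, world axes, zero at the start; "moment": the same for the moment, N m; "width": finger opening in mm; "grasp_force": force on a finger pad.
Only numpy, scipy, OpenCV 4.12 (cv2) and the standard library are available. Lean on these libraries where they do the work, as an engineer would, in place of code of your own. Each camera call takes 0.05 s, during which the arm holds its last target. There are 200 camera calls.

TASK

The specimen case in the middle of the desk stands open with its lid leaning back. Reach behind the lid, push it towards the front just past upright and let it go, so that it swings shut by its own weight without being pushed, carried or slammed down. Then press down on the front of the lid, gently and by feel, until the spring catch snaps over its bar, keep it pressed home with about 12 newtons for a good second so that the seal beds in (never 18, that would break it), and take the hand away; leave the tubes in the case and the other things on the desk where they are.

Things in the scene. Friction and masses are not known exactly. Their poses are not given: they have to be found in the camera images.
- case: Open specimen case, fixed to the desk: pale tub 50 mm high with a hinged purple lid, 134 x 173 x 67 mm when shut. Origin: centre of the underside; x points from the front (catch side) to the back (hinge side), y along the 173 mm length, z up.
- case_lid (a joint): Lid angle, rad (noisy): 0 level on the tub, 1.83 fully open, leaning back on its stop. The lid (95 g) balances at about 1.5: above that it falls back open, below it falls shut slowly (1.5 s, damped hinge). Fallen shut it rests ajar on the catch at 0.09 to 0.20; snapped, it stays at 0.00 to 0.07.
- lid_hinge (a point): Point on the hinge axis at the middle of the lid's width, in the case frame at [63, 0, 50] mm; the axis runs along the case's y. Axes as the case's.
- lid_edge (a point): Middle of the lid's front edge on its outer face (up when shut, rearward when open): 123 mm from the hinge axis along the lid, 16 mm out from it; 165 mm above the desk when fully open. Its z is the face's outward normal, x points to the hinge. Lid 173 mm wide along y, 3 mm plate, 16 mm skirt on the inner side; a front tab 26 mm wide carries a 3 mm steel bar for the catch.
- lid_front (a point): Point on the lid's outer face 14 mm inside the middle of the front edge: the place to press. 108 mm before the hinge axis and 67 mm above the desk when the lid is at 0; 76 to 90 mm up when it rests ajar on the catch. Axes turn with the lid, z is the outward normal.
- tube_in1: Sample tube with lilac cap lying in the case nearer the front, 17 x 100 x 17 mm, origin under its middle, length along its y. To be left alone.
- tube_in2: The same, nearer the hinge. To be left alone.
- tube_cup: Clear ribbed tub with used tubes, 107 mm across, 118 mm high, behind the case; origin under its centre. Bystander.
- swab_box: Carton with a teal band, 68 x 105 x 60 mm, right of the case; origin under its centre. Bystander.
- lancet_box: Carton with a red band, 60 x 90 x 45 mm, right of the case; origin under its centre. Bystander.
- case_front (a point): Middle of the tub's front rim, 50 mm up. Before it stands the grey catch unit (36 mm wide, 38 mm deep, up to 63 mm high): sprung nub above a buffer. Its fit differs by some mm and is not measured: feel it. From rest lid_front goes down 6 to 14 mm, force rising to 5-11 N, snaps (force drops to 0), and 1 to 6 mm lower meets a firm stop, where it is pressed home: set depths miss or pass 18 N.

How it is judged:
By the outcome, as a careful person would: the job done as asked, in the order asked, and still so for the second after the job is handed in, with the robot touching nothing.
It also fails if it takes over 72 s, if anything falls off the work surface, if the arm or the gripper's body presses on something with over 40 N, if the wrist force passes 120 N, or if a joint passes its speed limit or range.

## Working session

There is one attempt and no reset: what is moved stays moved. The work goes in short steps, Python scripts to look and compute and a tool call to move; the robot and the scene stay as the last step left them, time stands still between calls to the robot, and variables do not carry over. Pictures are saved under pics/ and viewed, at most 10 in all, crops included, and the job is handed in when it is done.

Besides the shell and the picture viewer there is one more tool, called after "Request:" as name([rows], argument=value, ...), one row to a line, values as JSON. step_arm: Moves the arm, as the interface text tells. Its arguments: {"type":"object","properties":{"deltas":{"type":"array","items":{"type":"array"}}},"required":["deltas"]}

```bash
mkdir -p pics
python3 - <<'E'
from workcell import *
import cv2,numpy as np
o=get_obs();print(o)
for n in("side","top"):
    i=get_image(n);cv2.imwrite(f"pics/{n}0.png",i["pixels"][:,:,::-1]);print(n,i["fx"],i["fy"],i["cx"],i["cy"],np.round(i["T"],3).tolist())
E
```

```text
{'t': 0.0, 'qpos': array([-1.20103622e+00,  4.23856338e-01,  1.63068588e+00, -1.13294840e-05,
        1.08860131e+00, -1.90250879e-02]), 'qvel': array([-0.00180236, -0.00070203,  0.0011376 , -0.00095361,  0.00160101,
       -0.00026534]), 'joint_torque': array([ 2.87808798e-03, -5.44623899e+01, -2.73668271e+01,  6.44733198e-02,
        2.26349506e-02, -1.13390950e-04]), 'ee_pos': array([ 236.71970731, -577.83246762,  221.89364285]), 'orientation': array([-3.08092309e+00, -6.06576810e-01,  4.40334593e-04]), 'ft_force': array([-0.48114835,  0.36257631,  0.62151348]), 'moment': array([-0.0294542 , -0.02048788, -0.03149715]), 'grasp_force': 0.0, 'width': 87.89019599619184}
side 514.3492826738741 514.3492826738741 313.35836661796014 238.23353090252843 [[0.941, -0.224, 0.254, 393.785], [-0.339, -0.599, 0.725, -815.92], [-0.01, -0.769, -0.64, 641.866], [0.0, 0.0, 0.0, 1.0]]
top 548.3409027079637 548.3409027079637 326.78521067638206 232.79977500502594 [[0.019, -0.998, 0.057, 551.997], [-0.999, -0.021, -0.031, -183.452], [0.032, -0.056, -0.998, 995.689], [0.0, 0.0, 0.0, 1.0]]
```

View pics/side0.png

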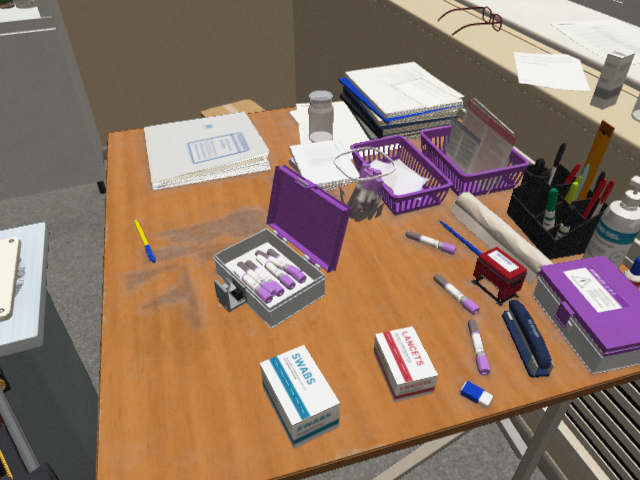

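View pics/top0.png

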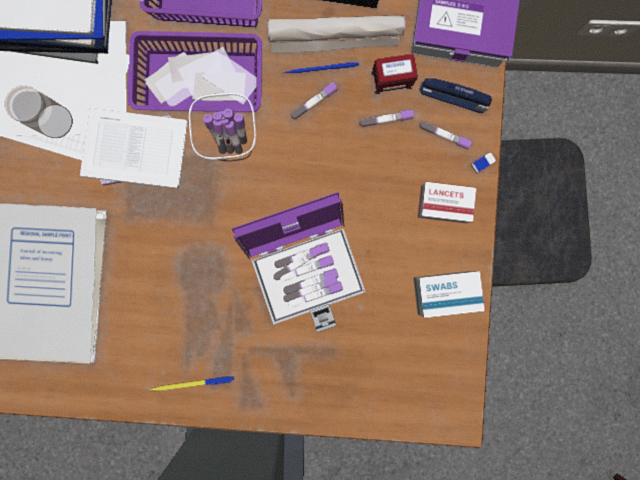

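The side view shows the case at about (270,275), its lid top corners at (279,167) and (348,210), and the catch at (230,293). In the top view the tub's front corners are at (272,322) and (366,290), the lid's upper edge runs (234,232)–(339,196), the catch is at (322,317), and the cup is at (223,127) behind the lid.

```bash
cat > h.py <<'E'
from workcell import *
import cv2,numpy as np
def ray(i,p):
    d=np.array([(p[0]-i["cx"])/i["fx"],(p[1]-i["cy"])/i["fy"],1]);T=np.array(i["T"]);d=T[:3,:3]@d
    return T[:3,3],d/np.linalg.norm(d)
def plane(i,p,z):
    o,d=ray(i,p);return o+d*(z-o[2])/d[2]
def tri(a,p,b,q):
    o1,d1=ray(a,p);o2,d2=ray(b,q);s=np.linalg.lstsq(np.c_[d1,-d2],o2-o1,rcond=None)[0]
    A=o1+s[0]*d1;B=o2+s[1]*d2;return (A+B)/2,np.linalg.norm(A-B)
def purple(i,roi):
    h=cv2.cvtColor(i["pixels"],cv2.COLOR_RGB2HSV);m=cv2.inRange(h,(128,90,40),(155,255,255));k=np.zeros_like(m);x0,y0,x1,y1=roi;k[y0:y1,x0:x1]=1
    m=m*k;c=max(cv2.findContours(m,0,2)[0],key=cv2.contourArea);return c
E
python3 - <<'E'
from h import *
s,t=get_image("side"),get_image("top")
cs=purple(s,(255,160,360,280));ct=purple(t,(225,185,350,265))
for n,c in(("s",cs),("t",ct)):print(n,cv2.approxPolyDP(cv2.convexHull(c),3,True)[:,0].tolist())
for i,n,r in((s,"s",(205,150,365,340)),(t,"t",(220,180,380,335))):
    x0,y0,x1,y1=r;cv2.imwrite(f"pics/c{n}.png",cv2.resize(i["pixels"][y0:y1,x0:x1,::-1],None,fx=3.5,fy=3.5)[:600,:800]) 
a=np.hstack([cv2.resize(cv2.imread(f"pics/c{n}.png"),(400,475)) for n in "st"]);cv2.imwrite("pics/both.png",a)
for p in((272,322),(366,290),(248,259),(345,230)):print("rim",plane(t,p,50).round())
print("cup",plane(t,(223,127),118).round(),"catch",plane(t,(322,317),60).round())
E
```

```text
s [[276, 166], [286, 166], [350, 207], [334, 269], [327, 271], [311, 262], [267, 223]]
t [[341, 201], [340, 225], [270, 252], [247, 254], [234, 238], [232, 228], [337, 192]]
rim [ 452. -122.   50.]
rim [ 509. -283.   50.]
rim [558. -79.  50.]
rim [ 612. -245.   50.]
cup [769. -40. 118.] catch [ 462. -207.   60.]
```

View pics/both.png

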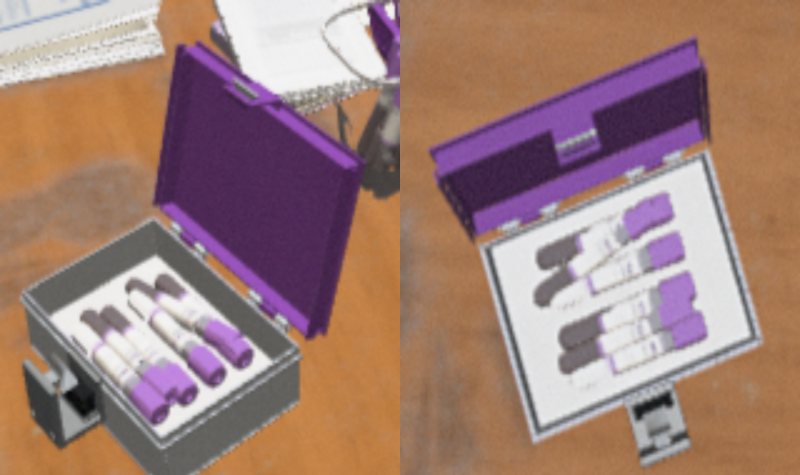

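Run:
```python
from h import *
s,t=get_image("side"),get_image("top")
L,e1=tri(s,(286,166),t,(232,229));R,e2=tri(s,(350,208),t,(338,193));print(L,e1,R,e2,np.linalg.norm(L-R))
for a,b in(((213.6,267.6),(272,322)),((324,292),(366,290))):print(tri(s,a,t,b)) if 0 else None
rim=np.array([plane(t,p,50) for p in((414-400,0),)]) if 0 else None
C=np.array([plane(t,p,50)[:2] for p in((272.8,323.5),(364,291.5),(252.8,259),(343,229.5))])
print(C)
yv=C[0]-C[1]+C[2]-C[3];yaw=np.arctan2(yv[1],yv[0])-np.pi/2;ly=(L-R)[:2];print("yaw",yaw,np.arctan2(ly[1],ly[0])-np.pi/2)
c=C.mean(0);x=np.array([np.cos(yaw),np.sin(yaw)]);print("tubcentre",c,"len",np.linalg.norm(C[0]-C[1]),np.linalg.norm(C[0]-C[2]))
M=(L+R)/2;print("edge mid",M,"rel tub centre x",(M[:2]-c)@x,(M[:2]-c)@[-x[1],x[0]])
```

```text
[604.79265701 -66.24854992 161.08684423] 4.85849969338781 [ 661.20412693 -225.64264068  164.98228375] 1.2797994680586764 169.12688892658218
[[ 449.05550754 -123.84144791]
 [ 506.13181559 -279.08846078]
 [ 558.33898005  -86.92332753]
 [ 612.30722166 -241.03942788]]
yaw 0.34462190050959407 0.34015557314641875
tubcentre [ 531.45838121 -182.72316603] len 165.4065897884052 115.35087764987168
edge mid [ 632.99839197 -145.9455953   163.03456399] rel tub centre x 107.99475400329774 0.31080755425298656
```

Request:
step_arm([
  [[0.95, -0.41, 0], [0, 0, 0.03], -1],
  [[0.95, -0.41, 0], [0, 0, 0.03], -1],
  [[0.95, -0.41, 0], [0, 0, 0.03], -1],
  [[0.95, -0.41, 0], [0, 0, 0.03], -1],
  [[0.95, -0.41, 0], [0, 0, 0.03], -1],
  [[0.95, -0.41, 0], [0, 0, 0.03], -1],
  [[0.95, -0.41, 0], [0, 0, 0.03], -1],
  [[0.95, -0.41, 0], [0, 0, 0.03], -1],
  [[0.95, -0.41, 0], [0, 0, 0.03], -1],
  [[0.95, -0.41, 0], [0, 0, 0.03], -1],
])

```text
t: 1.13
ee_pos: [454.6, -355.7, 222.6]
orientation: [3.094, 0.541, -0.0]
ft_force: [0.4, 0.5, 0.2]
width: 24.7
grasp_force: 0.0
```

```bash
cat >> h.py <<'E'
from scipy.spatial.transform import Rotation as Ro
O=np.array([530,-183.]);YAW=0.342;X=np.array([np.cos(YAW),np.sin(YAW)]);Y=np.array([-X[1],X[0]])
def case():  # TCP in case frame, tilt, forces
    o=get_obs();d=o["ee_pos"][:2]-O
    return np.r_[d@X,d@Y,o["ee_pos"][2]].round(1),o
def go(cx,cy,z,yaw=YAW):
    p,o=case();R=Ro.from_rotvec(o["orientation"]);w=np.r_[O+cx*X+cy*Y,z]
    Rt=Ro.from_matrix(np.c_[[np.cos(yaw),np.sin(yaw),0],[np.sin(yaw),-np.cos(yaw),0],[0,0,-1]])
    print("case",p,"t",round(o["t"],2),"F",o["ft_force"].round(2),"d",(R.inv().apply(w-o["ee_pos"])/300).round(3),"r",((R.inv()*Rt).as_rotvec()/1.5).round(3))
E
python3 -c "
from h import *
go(155,0,222);go(155,0,140)"
```

```text
case [-129.  -137.4  222.6] t 1.13 F [0.43 0.52 0.21] d [ 0.949 -0.454  0.002] r [0.    0.    0.003]
case [-129.  -137.4  222.6] t 1.13 F [0.43 0.52 0.21] d [ 0.949 -0.454  0.275] r [0.    0.    0.003]
```

Request:
step_arm([
  [[0.95, -0.45, 0], [0, 0, 0], -1],
  [[0.95, -0.45, 0], [0, 0, 0], -1],
  [[0.95, -0.45, 0], [0, 0, 0], -1],
  [[0.95, -0.45, 0], [0, 0, 0], -1],
  [[0.95, -0.45, 0], [0, 0, 0], -1],
  [[0.95, -0.45, 0], [0, 0, 0], -1],
  [[0.95, -0.45, 0], [0, 0, 0], -1],
  [[0.95, -0.45, 0], [0, 0, 0], -1],
  [[0.95, -0.45, 0], [0, 0, 0], -1],
  [[0.95, -0.45, 0.1], [0, 0, 0], -1],
  [[0.95, -0.45, 0.2], [0, 0, 0], -1],
  [[0.95, -0.45, 0.275], [0, 0, 0], -1],
  [[0.95, -0.45, 0.275], [0, 0, 0], -1],
])

```text
t: 2.22
ee_pos: [672.4, -134.9, 134.8]
orientation: [-3.093, -0.534, 0.014]
ft_force: [-0.8, 0.2, -0.5]
width: 0.3
grasp_force: 0.0
```

```bash
python3 -c "
from h import *
go(125,0,140);i=get_image('side');cv2.imwrite('pics/b.png',i['pixels'][130:350,180:420,::-1].repeat(2,0).repeat(2,1))"
```

```text
case [150.3  -2.4 134.8] t 2.22 F [-0.81  0.17 -0.49] d [-0.084 -0.008 -0.017] r [-0.003  0.005 -0.   ]
```

View pics/b.png

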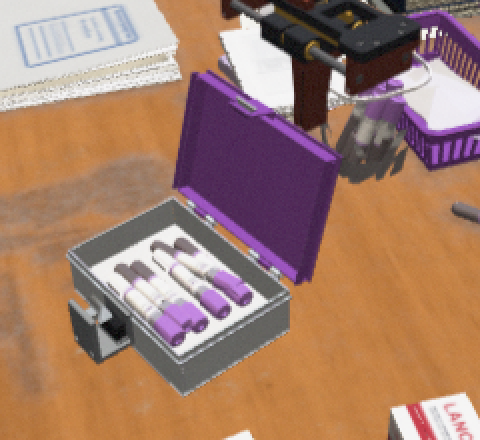

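The closed fingers are behind the lid's middle, at crop (310,110), clear of the cup. Now I push slowly forward.

Request:
step_arm([
  [[-0.04, 0, 0], [0, 0, 0], -1],
  [[-0.08, 0, 0], [0, 0, 0], -1],
  [[-0.095, 0, 0], [0, 0, 0], -1],
  [[-0.11, 0, 0], [0, 0, 0], -1],
  [[-0.12, 0, 0], [0, 0, 0], -1],
  [[-0.13, 0, 0], [0, 0, 0], -1],
  [[-0.14, 0, 0], [0, 0, 0], -1],
  [[-0.15, 0, 0], [0, 0, 0], -1],
  [[-0.16, 0, 0], [0, 0, 0], -1],
  [[-0.17, 0, 0], [0, 0, 0], -1],
  [[-0.18, 0, 0], [0, 0, 0], -1],
  [[-0.19, 0, 0], [0, 0, 0], -1],
  [[-0.2, 0, 0], [0, 0, 0], -1],
  [[-0.21, 0, 0], [0, 0, 0], -1],
  [[-0.22, 0, 0], [0, 0, 0], -1],
  [[-0.22, 0, 0], [0, 0, 0], -1],
])

```text
t: 3.6
ee_pos: [614.1, -155.7, 140.1]
orientation: [-3.095, -0.537, 0.001]
ft_force: [0.7, 0.1, -1.6]
width: 0.2
grasp_force: 0.0
```

```bash
python3 -c "
from h import *
go(76,0,140);i=get_image('side');cv2.imwrite('pics/c.png',i['pixels'][130:350,180:420,::-1].repeat(2,0).repeat(2,1))"
```

```text
case [ 88.3  -2.5 140.1] t 3.6 F [ 0.69  0.09 -1.6 ] d [-0.041 -0.008  0.   ] r [-0.     0.     0.001]
```

View pics/c.png

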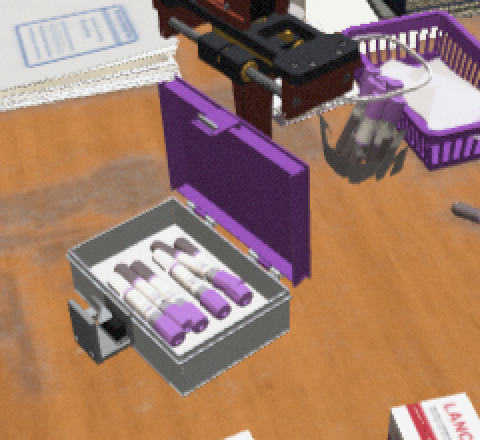

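The lid is just about upright (top edge from (165,80) to (308,168)), with the fingers against it. A little further, then back off.

Request:
step_arm([
  [[-0.01, 0, 0], [0, 0, 0], -1],
  [[-0.02, 0, 0], [0, 0, 0], -1],
  [[-0.03, 0, 0], [0, 0, 0], -1],
  [[-0.04, 0, 0], [0, 0, 0], -1],
  [[-0.045, 0, 0], [0, 0, 0], -1],
  [[-0.045, 0, 0], [0, 0, 0], -1],
  [[-0.045, 0, 0], [0, 0, 0], -1],
])

```text
t: 4.23
ee_pos: [602.0, -160.2, 140.2]
orientation: [3.095, 0.537, 0.0]
ft_force: [0.1, -0.0, 0.3]
width: 0.6
grasp_force: 0.0
```

```bash
python3 -c "
from h import *
go(66,0,140);i=get_image('side');cv2.imwrite('pics/d.png',i['pixels'][130:350,180:420,::-1].repeat(2,0).repeat(2,1))
c=purple(i,(240,150,360,290));print(cv2.approxPolyDP(cv2.convexHull(c),3,True)[:,0].tolist())"
```

```text
case [ 75.5  -2.6 140.2] t 4.23 F [ 0.09 -0.02  0.32] d [-0.032 -0.009  0.001] r [ 0.    -0.     0.001]
[[250, 177], [258, 172], [323, 218], [333, 264], [327, 272], [265, 223]]
```

View pics/d.png

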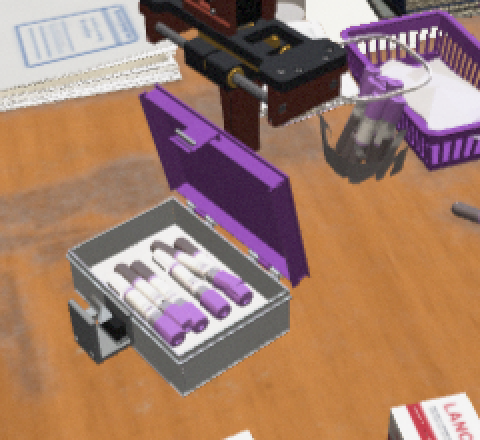

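The lid now leans forward (top edge from (150,88) to (288,178)). I back away and let it fall.

Request:
step_arm([
  [[0.05, 0, 0], [0, 0, 0], -1],
  [[0.1, 0, 0], [0, 0, 0], -1],
  [[0.1, 0, -0.1], [0, 0, 0], -1],
  [[0.1, 0, -0.2], [0, 0, 0], -1],
  [[0.1, 0, -0.25], [0, 0, 0], -1],
  [[0.1, 0, -0.25], [0, 0, 0], -1],
  [[0.1, 0, -0.25], [0, 0, 0], -1],
  [[0.1, 0, -0.25], [0, 0, 0], -1],
  [[0.1, 0, -0.25], [0, 0, 0], -1],
  [[0.1, 0, -0.25], [0, 0, 0], -1],
  [[0.1, 0, -0.25], [0, 0, 0], -1],
  [[0.1, 0, -0.25], [0, 0, 0], -1],
  [[0.1, 0, -0.25], [0, 0, 0], -1],
  [[0.1, 0, -0.25], [0, 0, 0], -1],
  [[0.1, 0, -0.25], [0, 0, 0], -1],
  [[0.1, 0, -0.25], [0, 0, 0], -1],
  [[0.1, 0, -0.25], [0, 0, 0], -1],
  [[0.1, 0, -0.25], [0, 0, 0], -1],
  [[0.1, 0, -0.25], [0, 0, 0], -1],
  [[0.1, 0, -0.25], [0, 0, 0], -1],
])

```text
t: 5.95
ee_pos: [630.2, -150.0, 215.2]
orientation: [-3.095, -0.537, 0.0]
ft_force: [0.5, -0.3, 0.3]
width: 0.8
grasp_force: 0.0
```

```bash
python3 -c "
from h import *
go(-43,0,140);go(-43,0,110);i=get_image('side');cv2.imwrite('pics/e.png',i['pixels'][130:350,180:420,::-1].repeat(2,0).repeat(2,1))"
```

```text
case [105.5  -2.5 215.2] t 5.95 F [ 0.5  -0.32  0.34] d [-0.495 -0.009  0.251] r [-0.     0.     0.001]
case [105.5  -2.5 215.2] t 5.95 F [ 0.5  -0.32  0.34] d [-0.495 -0.009  0.351] r [-0.     0.     0.001]
```

View pics/e.png

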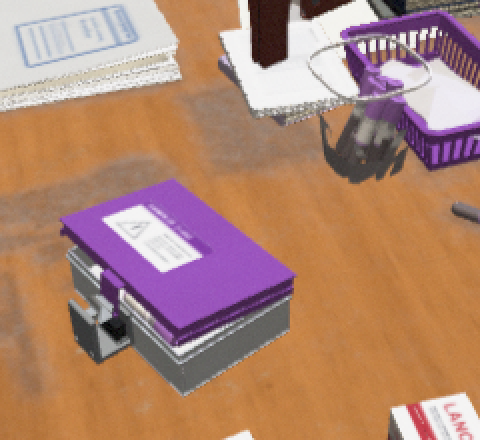

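The lid has fallen and rests ajar on the catch (front edge from (62,222) to (175,335)), tubes inside.

Request:
step_arm([
  [[-0.495, -0.01, 0], [0, 0, 0], -1],
  [[-0.495, -0.01, 0], [0, 0, 0], -1],
  [[-0.495, -0.01, 0.1], [0, 0, 0], -1],
  [[-0.495, -0.01, 0.2], [0, 0, 0], -1],
  [[-0.495, -0.01, 0.3], [0, 0, 0], -1],
  [[-0.495, -0.01, 0.35], [0, 0, 0], -1],
  [[-0.495, -0.01, 0.38], [0, 0, 0], -1],
  [[-0.495, -0.01, 0.38], [0, 0, 0], -1],
  [[-0.495, -0.01, 0.38], [0, 0, 0], -1],
  [[-0.495, -0.01, 0.38], [0, 0, 0], -1],
])

```text
t: 6.83
ee_pos: [490.8, -197.5, 102.4]
orientation: [3.094, 0.538, 0.003]
ft_force: [-0.6, -0.1, 0.8]
width: 0.4
grasp_force: 0.0
```

```bash
python3 -c "
from h import *
go(-43,0,90)"
```

```text
case [-41.8  -0.6 102.4] t 6.83 F [-0.59 -0.13  0.75] d [-0.004 -0.002  0.041] r [ 0.001 -0.001  0.002]
```

Request:
step_arm([
  [[0, 0, 0.01], [0, 0, 0], -1],
  [[0, 0, 0.02], [0, 0, 0], -1],
  [[0, 0, 0.027], [0, 0, 0], -1],
  [[0, 0, 0.033], [0, 0, 0], -1],
  [[0, 0, 0.033], [0, 0, 0], -1],
  [[0, 0, 0.033], [0, 0, 0], -1],
])

```text
t: 7.33
ee_pos: [489.4, -197.2, 91.2]
orientation: [-3.095, -0.537, 0.0]
ft_force: [0.8, 0.1, 0.6]
width: 0.5
grasp_force: 0.0
```

Request:
step_arm([
  [[0, 0, 0.003], [0, 0, 0], -1],
  [[0, 0, 0.006], [0, 0, 0], -1],
  [[0, 0, 0.009], [0, 0, 0], -1],
  [[0, 0, 0.01], [0, 0, 0], -1],
  [[0, 0, 0.01], [0, 0, 0], -1],
])

```text
t: 7.75
ee_pos: [489.4, -197.2, 88.2]
orientation: [-3.095, -0.537, 0.0]
ft_force: [-0.0, 0.0, 0.0]
width: 0.6
grasp_force: 0.0
```

Request:
step_arm([
  [[0, 0, 0.003], [0, 0, 0], -1],
  [[0, 0, 0.006], [0, 0, 0], -1],
  [[0, 0, 0.009], [0, 0, 0], -1],
  [[0, 0, 0.01], [0, 0, 0], -1],
  [[0, 0, 0.01], [0, 0, 0], -1],
])

```text
t: 8.17
ee_pos: [489.3, -197.2, 85.2]
orientation: [-3.095, -0.537, 0.0]
ft_force: [0.5, 0.7, -0.8]
width: 0.4
grasp_force: 0.0
```

Request:
step_arm([
  [[0, 0, 0.003], [0, 0, 0], -1],
  [[0, 0, 0.005], [0, 0, 0], -1],
  [[0, 0, 0.005], [0, 0, 0], -1],
  [[0, 0, 0.005], [0, 0, 0], -1],
])

```text
t: 8.5
ee_pos: [489.4, -197.2, 83.8]
orientation: [-3.095, -0.537, 0.0]
ft_force: [-0.7, -0.3, 0.5]
width: 0.4
grasp_force: 0.0
```

Request:
step_arm([
  [[0, 0, 0.003], [0, 0, 0], -1],
  [[0, 0, 0.005], [0, 0, 0], -1],
  [[0, 0, 0.005], [0, 0, 0], -1],
  [[0, 0, 0.005], [0, 0, 0], -1],
])

```text
t: 8.83
ee_pos: [489.4, -197.3, 82.4]
orientation: [3.095, 0.537, -0.0]
ft_force: [-2.7, -0.6, 4.2]
width: 0.3
grasp_force: 1.8
```

Request:
step_arm([
  [[0, 0, 0.003], [0, 0, 0], -1],
  [[0, 0, 0.005], [0, 0, 0], -1],
  [[0, 0, 0.005], [0, 0, 0], -1],
  [[0, 0, 0.005], [0, 0, 0], -1],
])

```text
t: 9.17
ee_pos: [489.1, -197.4, 80.9]
orientation: [3.095, 0.538, -0.001]
ft_force: [-4.4, -1.4, 5.3]
width: 0.3
grasp_force: 2.4
```

Request:
step_arm([
  [[0, 0, 0.003], [0, 0, 0], -1],
  [[0, 0, 0.003], [0, 0, 0], -1],
  [[0, 0, 0.003], [0, 0, 0], -1],
])

```text
t: 9.42
ee_pos: [489.1, -197.3, 79.9]
orientation: [-3.095, -0.538, 0.001]
ft_force: [-2.4, -0.7, 4.3]
width: 0.4
grasp_force: 1.9
```

Request:
step_arm([
  [[0, 0, 0.003], [0, 0, 0], -1],
  [[0, 0, 0.003], [0, 0, 0], -1],
  [[0, 0, 0.003], [0, 0, 0], -1],
])

```text
t: 9.67
ee_pos: [489.2, -197.3, 79.0]
orientation: [-3.095, -0.537, 0.001]
ft_force: [-3.8, -1.4, 3.7]
width: 0.6
grasp_force: 2.1
```

Request:
step_arm([
  [[0, 0, 0.003], [0, 0, 0], -1],
  [[0, 0, 0.003], [0, 0, 0], -1],
  [[0, 0, 0.003], [0, 0, 0], -1],
])

```text
t: 9.92
ee_pos: [489.2, -197.3, 78.1]
orientation: [-3.095, -0.538, 0.001]
ft_force: [-2.6, -1.4, 5.1]
width: 0.7
grasp_force: 2.3
```

Request:
step_arm([
  [[0, 0, 0.003], [0, 0, 0], -1],
  [[0, 0, 0.003], [0, 0, 0], -1],
  [[0, 0, 0.003], [0, 0, 0], -1],
])

```text
t: 10.17
ee_pos: [489.2, -197.3, 77.2]
orientation: [-3.095, -0.537, 0.001]
ft_force: [-3.8, -1.1, 4.7]
width: 0.6
grasp_force: 2.4
```

Request:
step_arm([
  [[0, 0, 0.003], [0, 0, 0], -1],
  [[0, 0, 0.003], [0, 0, 0], -1],
  [[0, 0, 0.003], [0, 0, 0], -1],
])

```text
t: 10.42
ee_pos: [489.1, -197.3, 76.3]
orientation: [-3.095, -0.538, 0.001]
ft_force: [-4.1, -1.6, 5.4]
width: 0.7
grasp_force: 2.6
```

Request:
step_arm([
  [[0, 0, 0.003], [0, 0, 0], -1],
  [[0, 0, 0.003], [0, 0, 0], -1],
  [[0, 0, 0.003], [0, 0, 0], -1],
])

```text
t: 10.67
ee_pos: [489.7, -197.1, 75.2]
orientation: [-3.095, -0.537, -0.001]
ft_force: [0.1, -0.4, 0.1]
width: 0.5
grasp_force: 0.0
```

It snapped (force dropped to 0). Now I feel for the firm stop.

Request:
step_arm([
  [[0, 0, 0.002], [0, 0, 0], -1],
  [[0, 0, 0.002], [0, 0, 0], -1],
])

```text
t: 10.83
ee_pos: [489.5, -197.1, 74.5]
orientation: [-3.095, -0.537, -0.0]
ft_force: [-0.4, -0.6, 0.1]
width: 0.6
grasp_force: 0.0
```

Request:
step_arm([
  [[0, 0, 0.002], [0, 0, 0], -1],
  [[0, 0, 0.002], [0, 0, 0], -1],
])

```text
t: 11.0
ee_pos: [489.4, -197.1, 74.0]
orientation: [-3.095, -0.537, 0.0]
ft_force: [1.0, -0.0, 0.2]
width: 0.4
grasp_force: 0.0
```

Request:
step_arm([
  [[0, 0, 0.002], [0, 0, 0], -1],
  [[0, 0, 0.002], [0, 0, 0], -1],
])

```text
t: 11.17
ee_pos: [489.5, -197.2, 73.5]
orientation: [-3.095, -0.537, -0.0]
ft_force: [-0.0, -0.4, 0.9]
width: 0.1
grasp_force: 0.5
```

Request:
step_arm([
  [[0, 0, 0.002], [0, 0, 0], -1],
  [[0, 0, 0.002], [0, 0, 0], -1],
])

```text
t: 11.33
ee_pos: [489.5, -197.2, 73.2]
orientation: [3.095, 0.537, 0.0]
ft_force: [-1.0, 0.7, 5.7]
width: 0.2
grasp_force: 2.7
```

Request:
step_arm([
  [[0, 0, 0.001], [0, 0, 0], -1],
  [[0, 0, 0.001], [0, 0, 0], -1],
])

```text
t: 11.5
ee_pos: [489.5, -197.3, 73.1]
orientation: [3.095, 0.537, 0.0]
ft_force: [-0.6, 0.7, 6.3]
width: 0.6
grasp_force: 3.0
```

Request:
step_arm([
  [[0, 0, 0.001], [0, 0, 0], -1],
  [[0, 0, 0.001], [0, 0, 0], -1],
])

```text
t: 11.67
ee_pos: [489.5, -197.3, 72.8]
orientation: [3.095, 0.537, 0.0]
ft_force: [-2.3, 0.3, 7.9]
width: 0.7
grasp_force: 3.4
```

Request:
step_arm([
  [[0, 0, 0.001], [0, 0, 0], -1],
  [[0, 0, 0.001], [0, 0, 0], -1],
])

```text
t: 11.83
ee_pos: [489.4, -197.3, 72.6]
orientation: [3.095, 0.537, 0.0]
ft_force: [-1.7, 1.2, 7.3]
width: 0.3
grasp_force: 3.7
```

Request:
step_arm([
  [[0, 0, 0.001], [0, 0, 0], -1],
  [[0, 0, 0.002], [0, 0, 0], -1],
  [[0, 0, 0.002], [0, 0, 0], -1],
])

```text
t: 12.08
ee_pos: [489.4, -197.3, 72.0]
orientation: [3.095, 0.538, -0.0]
ft_force: [-3.3, 0.9, 9.6]
width: 0.9
grasp_force: 4.4
```

Request:
step_arm([
  [[0, 0, 0.001], [0, 0, 0], -1],
  [[0, 0, 0.001], [0, 0, 0], -1],
])

```text
t: 12.25
ee_pos: [489.3, -197.3, 71.8]
orientation: [3.095, 0.537, -0.0]
ft_force: [-3.0, 0.7, 9.9]
width: 0.6
grasp_force: 4.7
```

Request:
step_arm([
  [[0, 0, 0.001], [0, 0, 0], -1],
  [[0, 0, 0.0015], [0, 0, 0], -1],
  [[0, 0, 0.0015], [0, 0, 0], -1],
])

```text
t: 12.5
ee_pos: [489.3, -197.3, 71.7]
orientation: [3.095, 0.538, -0.0]
ft_force: [-4.1, -0.5, 13.0]
width: 0.6
grasp_force: 6.4
```

Request:
step_arm([
  [[0, 0, 0.001], [0, 0, 0], -1],
  [[0, 0, 0.001], [0, 0, 0], -1],
])

```text
t: 12.67
ee_pos: [489.3, -197.4, 71.6]
orientation: [3.095, 0.537, -0.0]
ft_force: [-4.9, 0.9, 16.4]
width: 0.4
grasp_force: 7.7
```

Slightly high; ease back to about 12 N and hold.

Request:
step_arm([
  [[0, 0, -0.001], [0, 0, 0], -1],
  [[0, 0, -0.001], [0, 0, 0], -1],
])

```text
t: 12.83
ee_pos: [489.3, -197.3, 71.7]
orientation: [3.095, 0.537, -0.0]
ft_force: [-3.6, 0.5, 12.6]
width: 0.7
grasp_force: 6.3
```

Request:
step_arm([
  [[0, 0, 0], [0, 0, 0], -1],
  [[0, 0, 0], [0, 0, 0], -1],
  [[0, 0, 0], [0, 0, 0], -1],
  [[0, 0, 0], [0, 0, 0], -1],
  [[0, 0, 0], [0, 0, 0], -1],
  [[0, 0, 0], [0, 0, 0], -1],
])

```text
t: 13.33
ee_pos: [489.3, -197.3, 71.7]
orientation: [3.095, 0.538, -0.0]
ft_force: [-4.4, 0.9, 13.3]
width: -0.1
grasp_force: 6.3
```

Request:
step_arm([
  [[0, 0, 0], [0, 0, 0], -1],
  [[0, 0, 0], [0, 0, 0], -1],
  [[0, 0, 0], [0, 0, 0], -1],
  [[0, 0, 0], [0, 0, 0], -1],
  [[0, 0, 0], [0, 0, 0], -1],
  [[0, 0, 0], [0, 0, 0], -1],
  [[0, 0, 0], [0, 0, 0], -1],
  [[0, 0, 0], [0, 0, 0], -1],
  [[0, 0, 0], [0, 0, 0], -1],
  [[0, 0, 0], [0, 0, 0], -1],
])

```text
t: 14.17
ee_pos: [489.3, -197.3, 71.7]
orientation: [3.095, 0.537, -0.0]
ft_force: [-3.7, 0.7, 12.5]
width: 0.7
grasp_force: 6.3
```

Held about 1.5 s at roughly 12.6 N. Now I release slowly and take the hand up and away.

Request:
step_arm([
  [[0, 0, -0.003], [0, 0, 0], -1],
  [[0, 0, -0.01], [0, 0, 0], -1],
  [[0, 0, -0.02], [0, 0, 0], -1],
  [[0, 0, -0.1], [0, 0, 0], -1],
  [[0, 0, -0.2], [0, 0, 0], -1],
  [[0, 0, -0.35], [0, 0, 0], -1],
  [[-0.3, 0.3, -0.5], [0, 0, 0], -1],
  [[-0.3, 0.3, -0.5], [0, 0, 0], -1],
  [[-0.3, 0.3, -0.5], [0, 0, 0], -1],
  [[-0.3, 0.3, -0.5], [0, 0, 0], -1],
  [[-0.3, 0.3, -0.5], [0, 0, 0], -1],
  [[-0.3, 0.3, -0.5], [0, 0, 0], -1],
  [[-0.3, 0.3, -0.5], [0, 0, 0], -1],
])

```text
t: 15.25
ee_pos: [434.9, -311.0, 219.8]
orientation: [-3.094, -0.538, 0.001]
ft_force: [0.2, 0.1, 0.4]
width: 0.8
grasp_force: 0.0
```

```bash
python3 -c "
from h import *
go(-43,0,90);i=get_image('side');cv2.imwrite('pics/f.png',i['pixels'][130:350,180:420,::-1].repeat(2,0).repeat(2,1))"
```

```text
case [-132.5  -88.7  219.8] t 15.25 F [0.24 0.14 0.41] d [ 0.299 -0.294  0.433] r [-0.001  0.     0.001]
```

View pics/f.png

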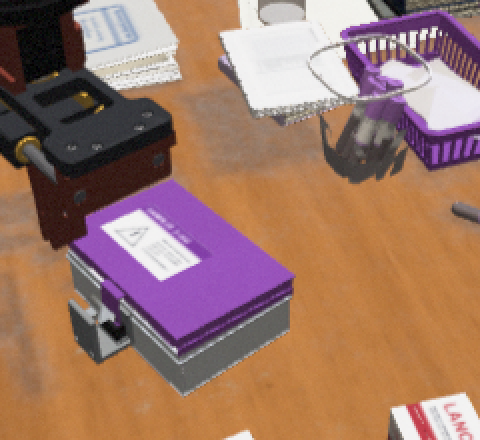

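The lid is shut lower than before (near corner about (176,348)), and the hand is clear. I check the lid height numerically against the ajar picture.

```bash
python3 -c "
from h import *
e={'pixels':cv2.imread('pics/e.png')[::2,::2,::-1].copy()};f={'pixels':cv2.imread('pics/f.png')[::2,::2,::-1].copy()}
s=get_image('side')
for n,i in(('e',e),('f',f)):
    c=purple(i,(20,85,155,200))[:,0];print(n,cv2.approxPolyDP(cv2.convexHull(c),2,True)[:,0].tolist())
# predicted outer near front corner pixel vs lid angle
T=np.linalg.inv(np.array(s['T']))
for a in(0,.03,.06,.1,.15,.2):
    for y in (-86,86):
        x=63-123*np.cos(a)+16*np.sin(a);z=50+123*np.sin(a)+16*np.cos(a);p=T@np.r_[O+x*X+y*Y,z,1]
        print(a,y,round(p[0]/p[2]*s['fx']+s['cx']-180,1),round(p[1]/p[2]*s['fy']+s['cy']-130,1))
"
```

```text
e [[31, 108], [87, 90], [145, 135], [145, 145], [86, 172], [56, 157], [31, 116]]
f [[84, 90], [146, 137], [145, 146], [89, 177], [59, 163], [35, 123], [43, 108]]
0 -86 85.8 173.8
0 86 27.9 117.2
0.03 -86 85.9 172.0
0.03 86 27.8 115.5
0.06 -86 86.1 170.1
0.06 86 27.9 113.7
0.1 -86 86.4 167.6
0.1 86 28.0 111.3
0.15 -86 87.0 164.3
0.15 86 28.3 108.2
0.2 -86 87.8 160.9
0.2 86 28.8 105.0
```

```bash
python3 -c "
from workcell import *
print(close_job())"
```

```text
the job is handed in; nothing more can be done
None
```

The lid swung shut on its own, the catch snapped, and I held it pressed home at about 12.5–13 N for roughly 1.5 s (readings peaked briefly at 16.4 N while feeling for the stop, under 18). The hand is clear and the job is handed in; the verdict wasn't returned.

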